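# Get the baby food out from behind the beans

### The job

Baby's lunch needs the orange-lidded jar, which stands behind the can of beans and the yellow-lidded shaker in the white tray. First clear the can and the shaker onto the clear turntable, then take out the orange-lidded jar and stand it in the teal muffin cup, and then put the can and the shaker each back on the spot where it stood at the start. Set everything down gently and upright, and leave the green-lidded and purple-lidded jars standing where they are.

Things in the scene. Friction and masses are not known exactly. Their poses are not given: they have to be found in the camera images.
- jar_orange: Closed glass baby food jar with an orange lid, the one wanted: upright cylinder 54 mm in diameter, 60 mm tall, about 0.16 kg. Origin at the centre of its underside, z up. It stands in the back row of the white tray, in any of the row's three places; the row's centres are 64 mm apart, so the gaps between jars are about 10 mm, and those to the can and the shaker about 8 to 17 mm.
- jar_green: Closed baby food jar with a green lid, same size and origin as the orange one. In the back row; stays where it is.
- jar_purple: Closed baby food jar with a purple lid, same size and origin as the orange one. In the back row; stays where it is.
- bean_can: Closed can of beans, silver top, dark red label with a cream band: upright cylinder 66 mm in diameter, 112 mm tall, about 0.4 kg. Origin at the centre of its underside. In the front row of the tray, half in front of the orange-lidded jar; it stands 52 mm taller than the jars, so open fingers that grip only its upper 40 mm pass over them.
- shaker: Closed cheese shaker with a yellow lid and a blue label: upright straight cylinder 50 mm in diameter, 130 mm tall, about 0.2 kg. Origin at the centre of its underside. In the front row beside the can (gap about 8 mm between them), half in front of the orange-lidded jar.
- stock_tray: Low white organiser tray that holds the five things above, fixed: 150 mm (its x) by 276 mm (its y), rim 20 mm tall, floor 4 mm thick. Origin at the centre of its underside. Its x axis points from the front row (at x = -30 mm) to the back row (at x = +30 mm); the rows run along its y.
- turntable: Clear round turntable with a raised edge, at the left or right of the tray; its foot is fixed, its top turns stiffly about the vertical (about 0.06 N m). Outer diameter 230 mm, inner 218 mm, floor 16 mm and edge 42 mm above the origin, which lies at the centre of its underside. Empty at the start; there is room for both things side by side.
- muffin_cup: Low jumbo muffin cup of teal silicone, open at the top, standing on the lunch tray and stuck fast: base 76 mm, rim 92 mm in diameter, 26 mm tall, wall and floor 3 mm (inside 70 mm wide at the floor). Origin at the centre of its underside, on the axis.
- lunch_tray: Brown wooden lunch tray, fixed, on the other side of the stock tray from the turntable: 190 by 170 mm, rim 16 mm tall, floor 6 mm. Carries the muffin cup and, along its +y edge, a coral baby spoon 15 mm high at most. Origin at the centre of its underside.

How it is judged:
On the way, in this order (a step that is already met when the one before it is completed fails the run):
1. the can and the shaker both stand released on the turntable, the orange-lidded jar still in its place (horizontal distance between bean_can and turntable below 0.085 m and z of each of bean_can, shaker in the frame of turntable below 0.022 m and angle between each of bean_can, shaker's own z axis and vertical below 0.1 rad and horizontal distance between shaker and turntable below 0.09 m and contact force between the fingers and bean_can below 0.1 N and contact force between the fingers and shaker below 0.1 N and distance of jar_orange from where it was at the start of the episode below 0.02 m), for 0.2 s.
2. the orange-lidded jar stands released in the muffin cup, the can and the shaker still on the turntable (horizontal distance between jar_orange and muffin_cup below 0.012 m and z of jar_orange in the frame of muffin_cup below 0.008 m and angle between jar_orange's own z axis and vertical below 0.1 rad and contact force between the fingers and jar_orange below 0.1 N and horizontal distance between bean_can and turntable below 0.085 m and horizontal distance between shaker and turntable below 0.09 m), for 0.2 s.
At the end, for the whole second after the job is handed in: The orange-lidded jar stands upright on the floor of the muffin cup (within 12 mm of its middle); the can of beans and the shaker stand upright, each within 15 mm of where it stood at the start; the other two jars stand within 15 mm of their places; all is released and at rest (horizontal distance between jar_orange and muffin_cup below 0.012 m and z of jar_orange in the frame of muffin_cup below 0.008 m and angle between each of jar_orange, bean_can, shaker, jar_green, jar_purple's own z axis and vertical below 0.1 rad and distance of each of bean_can, shaker, jar_green, jar_purple from where it was at the start of the episode below 0.015 m and linear speed of each of jar_orange, bean_can, shaker below 0.02 m/s); the robot touches nothing.
It fails at once if the green-lidded or the purple-lidded jar is pushed more than 20 mm or knocked over (distance of any of jar_green, jar_purple from where it was at the start of the episode above 0.02 m or angle between any of jar_green, jar_purple's own z axis and vertical above 0.4 rad).
It fails at once if the jar, the can or the shaker is dropped (more than about 20 mm) or flung: faster than 0.6 m/s with no finger on it ((linear speed of jar_orange above 0.6 m/s and contact force between the fingers and jar_orange below 0.05 N) or (linear speed of bean_can above 0.6 m/s and contact force between the fingers and bean_can below 0.05 N) or (linear speed of shaker above 0.6 m/s and contact force between the fingers and shaker below 0.05 N)).
It fails at once if the jar, the can or the shaker is tipped over (more than 0.7 rad) (angle between any of jar_orange, bean_can, shaker's own z axis and vertical above 0.7 rad).
It also fails if it takes over 136 s, if anything falls off the work surface, if the arm or the gripper's body presses on something with over 40 N, if the wrist force passes 120 N, or if a joint passes its speed limit or range.

### The arm

A 6-joint arm with a two-finger parallel gripper is mounted at the origin on the work surface. World frame = base frame: x ahead of the robot, y to its left, z up, the work surface at z = 0. Lengths are in m, angles in rad, forces in N, time in s.
With the tool pointing down it reaches from about 0.375 to 0.975 m from the base axis. Payload 3.8 kg.
Tool frame: the origin (TCP) lies between the finger pads; the fingertips stand 8 mm ahead of it and the grasp point (between the pads) lies 11 mm behind it; z points along the fingers, x is the direction in which the jaws open and shut, and the axes are right-handed (so a half turn about z gives the same grasp; the last joint's range is limited). The gripper opens to 85 mm and grips with 20 to 120 N. Pads are 22 mm wide; open, the fingers measure 114 mm over their backs; the gripper's body (76 mm by 85 mm) begins 54 mm behind the grasp point. The pads swing forward as they close: fully open they stand 13 mm farther back than shut.
Start: joints at [-1.143, 0.264, 1.604, -0, 1.274, -0.037], TCP at [0.303, -0.603, 0.203] pointing down, gripper open.
Joint ranges: [-2.63, 2.63], [-0.94, 2.18], [0.31, 2.57], [-1.31, 4.45], [0, 2.66], [-2.55, 2.55]. Speed limits (rad/s): [2.57, 2.57, 3.14, 3.14, 3.14, 3.14].

### API

Orientations are given as a 3x3 rotation matrix whose columns are the frame's x, y, z axes.
In Python, from plant import * gives the robot as it stands. Calls block until the motion is done:
- move_pose(position, orientation): joint-space move of the TCP to a pose.
- line_to(position, max_speed=0.15, rotation=None): straight line of the TCP; rotation=None keeps the orientation; max_speed is the mean speed in m/s.
- set_joints(angles): joint-space move.
- command_gripper(opening, squeeze=None): finger opening in m; squeeze is the grip in N (None keeps the last); returns when the fingers have stopped.
- pause(seconds).
- inverse_kinematics(position, orientation): joint angles nearest the present ones, or None.
- get_obs(): the state.
- read_camera(name): name is "scene" or "top" or "wrist"; returns a dict with "pixels" (384x512x3 uint8, red, green, blue), "depth" (384x512 float32, m along the optical axis (not along the pixel's ray), 0 where there is no reading), "intrinsics" (3x3 intrinsics, pixels), "cam_to_world" (4x4, takes a point from camera to world coordinates); the wrist camera has in their place "hand_eye" (4x4, takes a point from camera to tool coordinates, whose origin is the TCP and whose axes are the tool frame's). Camera axes: x right, y down, z forward; pixel columns grow to the right and rows downward; lengths in m; the calibration is good to about 2 mm. A picture is of the moment at which its call begins: read the wrist's pose just before it.
A pose or a line that the arm cannot do raises Unreachable and nothing moves.
- finish_job(): hands the job in, once; it reports no verdict.
The state is a dict: "clock": time; "q": joint angles; "joint_velocities": joint speeds; "joint_torque": joint torques, N m; "position": TCP position; "ee_rot": TCP orientation; "wrist_force": force on the tool from outside, world axes, zero at the start; "wrist_torque": the same for the moment, N m; "gripper_width": finger opening in m.
Only numpy, scipy, OpenCV 4.12 (cv2) and the standard library are available. Lean on these libraries where they do the work, as an engineer would, in place of code of your own. Each camera call takes 0.05 s, during which the arm holds its last target.

## Working session

There is one attempt and no reset: what is moved stays moved. The work goes in short steps, each a Python script; the robot and the scene stay as the last script left them, time stands still between calls to the robot, and variables do not carry over. Pictures are saved under pics/ and viewed, and the job is handed in when it is done.

```bash
ls; mkdir -p pics
python3 - <<'E'
from plant import *
import cv2,numpy as np
o=get_obs();print(o['clock'],o['position'],o['ee_rot'],o['gripper_width'])
for n in ['scene','top']:
    c=read_camera(n);cv2.imwrite(f'pics/{n}0.png',c['pixels'][:,:,::-1]);np.savez(f'{n}0.npz',**c);print(n,c['intrinsics'],c['cam_to_world'])
E
```

```text
pics
0.0 [ 0.3022419  -0.60267474  0.20128991] [[ 4.48219382e-01 -8.93923154e-01 -8.83776846e-04]
 [-8.93920911e-01 -4.48220240e-01  2.00553544e-03]
 [-2.18892124e-03 -1.08893253e-04 -9.99997598e-01]] 0.0853135662734497
scene [[440.74489184   0.         261.55597092]
 [  0.         440.74489184 190.06434955]
 [  0.           0.           1.        ]] [[ 0.64552364  0.59182946 -0.48273919  1.01804038]
 [ 0.76370861 -0.50595927  0.40094187 -0.41631272]
 [-0.00695717 -0.62748953 -0.77859392  0.86098841]
 [ 0.          0.          0.          1.        ]]
top [[432.85506147   0.         254.66550307]
 [  0.         432.85506147 185.58414031]
 [  0.           0.           1.        ]] [[-0.03081979 -0.97673449  0.21222602  0.27912247]
 [-0.99951158  0.0312153  -0.00148746 -0.00285235]
 [-0.00517185 -0.21216821 -0.97721948  1.16530897]
 [ 0.          0.          0.          1.        ]]
```

View pics/top0.png

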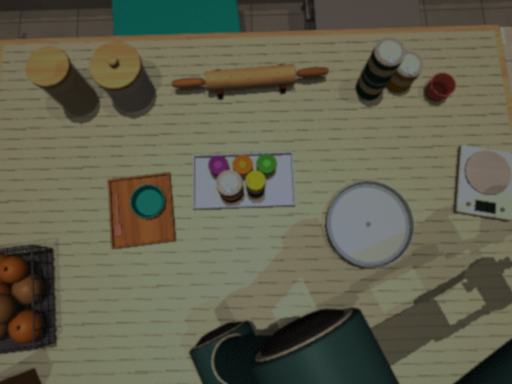

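View pics/scene0.png

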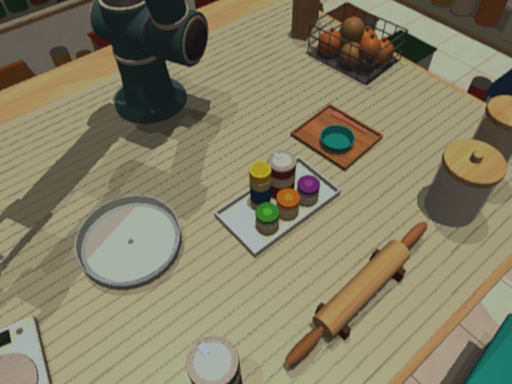

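The top view shows the purple, orange and green lids at (219,166), (243,165) and (267,163). The can top is at (230,186), the shaker lid at (256,183), the turntable hub at (369,224) and the cup at (149,202). The scene view agrees with this order. Next I'll measure heights and centres from the depth in both views.

```bash
cat > h.py <<'E'
import numpy as np,cv2
from scipy.optimize import least_squares
def cloud(c,T=None):
    K=c['intrinsics'];d=c['depth'];T=c['cam_to_world'] if T is None else T
    v,u=np.mgrid[:d.shape[0],:d.shape[1]]
    P=np.stack([(u-K[0,2])/K[0,0]*d,(v-K[1,2])/K[1,1]*d,d,np.ones_like(d)],-1)
    W=(P@T.T)[...,:3]; W[d<=0]=np.nan; return W
def disc(W,c,r,z0,z1):
    m=(np.hypot(W[...,0]-c[0],W[...,1]-c[1])<r)&(W[...,2]>z0)&(W[...,2]<z1)
    P=W[m]
    if len(P)<5: return None,len(P)
    (x,y),rr=cv2.minEnclosingCircle(P[:,:2].astype(np.float32))
    return (round(x,4),round(y,4),round(rr,4),round(float(np.median(P[:,2])),4),P[:,:2].mean(0).round(4)),len(P)
E
python3 - <<'E'
from h import *
S={n:cloud(np.load(n+'0.npz')) for n in['top','scene']}
px={'top':dict(purple=(219,166),orange=(243,165),green=(267,163),can=(230,184),shaker=(256,181),hub=(369,224),cup=(149,205),trayfloor=(210,200),table=(330,130),lunch=(120,230)),
'scene':dict(purple=(308,185),orange=(288,199),green=(267,213),can=(283,160),shaker=(261,171),hub=(130,241),cup=(337,139),trayfloor=(235,210),table=(260,300),lunch=(365,140))}
for n in S:
    for k,(u,v) in px[n].items():
        p=S[n][v,u]; print(n,k,p.round(4), end=' ')
        if k in('purple','orange','green','can','shaker'):
            print(disc(S[n],p[:2],.045 if k=='can' else .034,p[2]-.006,p[2]+.008))
        else: print()
for n in ['top','scene']:
    c=np.load(n+'0.npz')['pixels'][:,:,::-1]
    if n=='top': a=c[145:215,185:305]
    else: a=c[130:255,205:345]
    cv2.imwrite(f'pics/{n}crop.png',cv2.resize(a,None,fx=5,fy=4.7 if 0 else 5,interpolation=cv2.INTER_CUBIC) if n=='top' else cv2.resize(a,None,fx=4.5,fy=4.5,interpolation=cv2.INTER_CUBIC))
E
```

```text
top purple [0.5742 0.0877 0.0632] ((0.5796, 0.0916, 0.0276, 0.0642, array([0.5792, 0.0918])), 310)
top orange [0.5759 0.0246 0.0595] ((0.5779, 0.0272, 0.0272, 0.0637, array([0.5774, 0.0271])), 313)
top green [ 0.5776 -0.0388  0.0658] ((0.5786, -0.0361, 0.0273, 0.0639, array([ 0.5781, -0.0362])), 311)
top can [0.5133 0.0567 0.1146] ((0.5157, 0.053, 0.0401, 0.1163, array([0.5169, 0.0597])), 549)
top shaker [ 0.5143 -0.008   0.1345] ((0.5182, -0.0056, 0.0253, 0.1341, array([ 0.5175, -0.0054])), 314)
top hub [ 0.4139 -0.3046  0.0199] 
top cup [0.4857 0.2835 0.0082] 
top trayfloor [0.4951 0.1184 0.0035] 
top table [ 0.6876 -0.2234 -0.0035] 
top lunch [0.4201 0.3596 0.0091] 
scene purple [0.5837 0.0857 0.0654] ((0.5811, 0.0848, 0.0327, 0.0631, array([0.5806, 0.089 ])), 325)
scene orange [0.5842 0.022  0.0659] ((0.5762, 0.0207, 0.0328, 0.0633, array([0.5798, 0.0252])), 347)
scene green [ 0.5829 -0.0399  0.0658] ((0.5792, -0.0366, 0.0273, 0.0633, array([ 0.5801, -0.0376])), 378)
scene can [0.5199 0.0625 0.1152] ((0.5191, 0.059, 0.0342, 0.1155, array([0.5213, 0.0573])), 504)
scene shaker [ 0.5244 -0.0073  0.1325] ((0.5196, -0.007, 0.0251, 0.1333, array([ 0.5212, -0.0087])), 326)
scene hub [ 0.4138 -0.3023  0.0158] 
scene cup [0.488  0.2935 0.0107] 
scene trayfloor [ 0.4915 -0.063   0.0029] 
scene table [ 0.7071 -0.1656 -0.0008] 
scene lunch [0.5375 0.3527 0.006 ]
```

```bash
python3 -c "
import plant,inspect
print(inspect.signature(plant.line_to),[x for x in dir(plant) if x[0]!='_'])"
```

```text
(*a, **k) ['Unreachable', 'command_gripper', 'finish_job', 'get_obs', 'inverse_kinematics', 'line_to', 'move_pose', 'pause', 'read_camera', 'set_joints']
```

```bash
cat >> h.py <<'E'
def circ(P,r,c0):
    f=lambda p:np.hypot(P[:,0]-p[0],P[:,1]-p[1])-p[2]
    s=least_squares(f,[*c0,r],loss='soft_l1',f_scale=.002); return s.x.round(4),len(P)
E
python3 - <<'E'
from h import *
S={n:cloud(np.load(n+'0.npz')) for n in['top','scene']}
for n,W in S.items():
    def ring(c,r0,r1,z0,z1):
        R=np.hypot(W[...,0]-c[0],W[...,1]-c[1]);return W[(R>r0)&(R<r1)&(W[...,2]>z0)&(W[...,2]<z1)]
    P=ring((.414,-.303),.095,.13,.035,.05);print(n,'tt',circ(P[:,:2],.112,(.414,-.303)))
    Q=ring((.414,-.303),0,.09,0,.03);print(' floor z',np.median(Q[:,2]).round(4))
    P=ring((.488,.288),.03,.06,.026,.045);print(n,'cup rim',circ(P[:,:2],.045,(.488,.288)),np.median(P[:,2]).round(4))
    Q=ring((.488,.288),0,.025,0,.03);print(' floor z',np.median(Q[:,2]).round(4),Q[:,:2].mean(0))
    for k,c,r,z in [('can',(.518,.058),.033,.116),('shaker',(.519,-.007),.025,.134),('purple',(.579,.09),.027,.064),('orange',(.578,.026),.027,.064),('green',(.579,-.037),.027,.064)]:
        # max-overlap disc of given radius on top plane
        P=W[(np.hypot(W[...,0]-c[0],W[...,1]-c[1])<r+.015)&(abs(W[...,2]-z)<.007)][:,:2]
        g=np.arange(-.01,.0101,.0005);G=[(( np.hypot(P[:,0]-c[0]-a,P[:,1]-c[1]-b)<r).sum(),a,b) for a in g for b in g]
        m=max(G)[0];B=np.array([(c[0]+a,c[1]+b) for q,a,b in G if q>=m-1]);print(n,k,B.mean(0).round(4),m)
E
```

```text
top tt (array([ 0.4151, -0.3016,  0.1124]), 453)
 floor z 0.0165
top cup rim (array([0.4938, 0.2837, 0.0435]), 188) 0.0309
 floor z 0.0092 [0.48792968 0.28777587]
top can [0.518 0.06 ] 540
top shaker [ 0.518  -0.0056] 315
top purple [0.5786 0.0915] 308
top orange [0.5778 0.027 ] 320
top green [ 0.5785 -0.0361] 319
scene tt (array([ 0.4167, -0.3029,  0.1126]), 686)
 floor z 0.0158
scene cup rim (array([0.4949, 0.2829, 0.044 ]), 185) 0.0298
 floor z 0.0082 [0.48815119 0.28768579]
scene can [0.5196 0.0588] 497
scene shaker [ 0.5197 -0.0072] 320
scene purple [0.5805 0.09  ] 333
scene orange [0.5795 0.0255] 360
scene green [ 0.5795 -0.0372] 390
```

View pics/scenecrop.png

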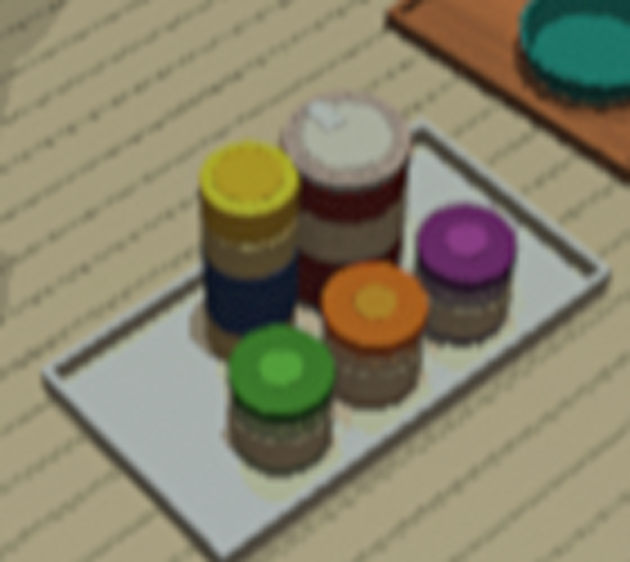

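View pics/topcrop.png

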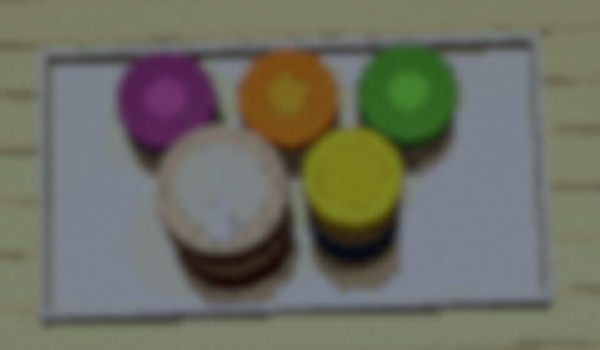

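```bash
cat >> h.py <<'E'
R0=np.array([[1.,0,0],[0,-1,0],[0,0,-1]])
CAN=np.array([.5188,.0594]);SH=np.array([.5188,-.0064]);OR=np.array([.5787,.0262]);TT=np.array([.4160,-.3022]);CUP=np.array([.4943,.2833])
def st(o,t=''):
    print(t,round(o['clock'],2),np.round(o['position'],4),'w',round(o['gripper_width'],4),'F',np.round(o['wrist_force'],2),'q',np.round(o['q'],2))
E
python3 - <<'E'
from h import *
from plant import *
for p in [(*SH,.23),(*CAN,.23),(*OR,.05),(*CUP,.05),(.416,-.347,.25),(.416,-.257,.25),(.416,-.347,.1)]:
    print(inverse_kinematics(np.array(p),R0))
move_pose(np.array([*SH,.27]),R0)
o=get_obs();st(o);c=read_camera('wrist')
T=np.eye(4);T[:3,:3]=o['ee_rot'];T[:3,3]=o['position'];T=T@c['hand_eye']
W=cloud(c,T);cv2.imwrite('pics/w1.png',c['pixels'][:,:,::-1])
for k,cc,r,z in [('can',CAN,.033,.116),('shaker',SH,.025,.134),('orange',OR,.027,.064)]:
    P=W[(np.hypot(W[...,0]-cc[0],W[...,1]-cc[1])<r+.015)&(abs(W[...,2]-z)<.008)]
    if len(P)<20: print(k,'unseen');continue
    (x,y),rr=cv2.minEnclosingCircle(P[:,:2].astype(np.float32));print(k,x,y,rr,np.median(P[:,2]),P[:,:2].mean(0),len(P))
E
```

```text
[-6.03456986e-02 -5.04715777e-02  1.89930063e+00 -4.44089210e-16
  1.29276360e+00 -6.03456986e-02]
[ 6.62966442e-02 -4.38234783e-02  1.89294740e+00 -4.44089210e-16
  1.29246874e+00  6.62966442e-02]
[ 2.24630204e-03  2.25925476e-01  1.95246310e+00 -4.44089210e-16
  9.63204077e-01  2.24630204e-03]
[ 4.76711695e-01  2.09350167e-01  1.97299253e+00 -4.44089210e-16
  9.59249957e-01  4.76711695e-01]
[-7.41191535e-01 -1.59030733e-02  1.82922577e+00 -4.44089210e-16
  1.32826995e+00 -7.41191535e-01]
[-6.04340656e-01 -1.21101557e-01  1.92772109e+00 -4.44089210e-16
  1.33497312e+00 -6.04340656e-01]
[-7.41191535e-01  1.01300083e-01  1.99404048e+00 -4.44089210e-16
  1.04625209e+00 -7.41191535e-01]
 2.38 [ 0.5189 -0.0072  0.2699] w 0.0855 F [ 0.06 -0.41 -0.23] q [-0.06 -0.07  1.85 -0.    1.37 -0.06]
can 0.5178545117378235 0.05246379226446152 0.0409526452422142 0.11700251403861833 [0.51678003 0.06029999] 3482
shaker 0.5169553756713867 -0.005354623310267925 0.025029998272657394 0.13466146390921432 [ 0.5170233  -0.00419664] 1866
orange 0.5787057280540466 0.02622378058731556 0.04206274822354317 0.06448548387920222 [0.57665046 0.02623718] 1754
```

View pics/w1.png

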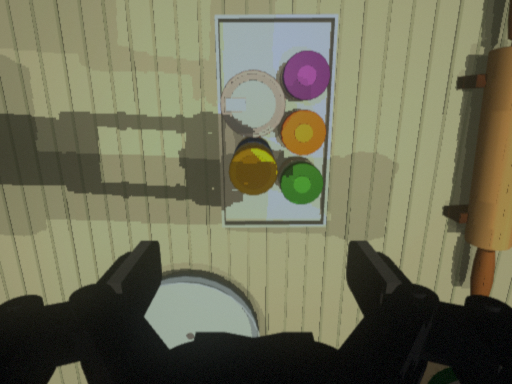

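The wrist view shows the shaker lid at (253,170), the can at (254,103) and the orange lid at (303,132). Measured positions agree with the fixed cameras within 2 mm, and the heights 0.134, 0.117 and 0.064 match. I'll grasp the shaker now.

```bash
cat >> h.py <<'E'
SH=np.array([.5183,-.006]);CAN=np.array([.5183,.0597])
TSH=TT+[0,-.045];TCAN=TT+[0,.045]
E
python3 - <<'E'
from h import *
from plant import *
line_to(np.array([*SH,.16]),.15,R0)
line_to(np.array([*SH,.092]),.06); st(get_obs(),'down')
command_gripper(.03,45); st(get_obs(),'grip')
line_to(np.array([*SH,.112]),.04); st(get_obs(),'lift20')
line_to(np.array([*SH,.20]),.12); st(get_obs(),'lift')
c=read_camera('scene');cv2.imwrite('pics/s1.png',c['pixels'][:,:,::-1])
E
```

```text
down 4.59 [ 0.5188 -0.006   0.0926] w 0.0854 F [-0.37  0.55  0.46] q [-0.06  0.07  2.05  0.    1.03 -0.06]
grip 5.03 [ 0.5188 -0.006   0.0928] w 0.0477 F [-1.3  -0.19  4.65] q [-0.06  0.07  2.05 -0.    1.03 -0.06]
lift20 5.68 [ 0.5183 -0.006   0.112 ] w 0.0482 F [ 0.03 -0.14 -1.1 ] q [-0.06  0.04  2.03 -0.    1.07 -0.06]
lift 6.57 [ 0.5176 -0.006   0.1991] w 0.0482 F [-0.55  0.11 -1.82] q [-0.06 -0.03  1.94  0.    1.24 -0.06]
```

View pics/s1.png

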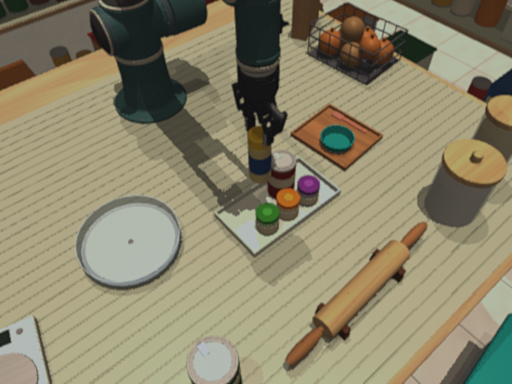

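The shaker at (260,150) is held upright, and the wrist reads about 1.9 N, which fits 0.2 kg. Next I'll carry it to the turntable.

```bash
cat >> h.py <<'E'
def setdown(xy,z,zmin,openw=.085,df=3.0):
    import plant as p
    line=lambda z,v:p.line_to(np.array([*xy,z]),v)
    line(z+.012,.12);p.pause(.2);f0=p.get_obs()['wrist_force'][2];line(z+.002,.03)
    zz=z+.002
    while zz>zmin:
        zz-=.001;line(zz,.01)
        if p.get_obs()['wrist_force'][2]-f0>df:break
    st(p.get_obs(),f'touch cmd {zz:.4f} f0 {f0:.2f}')
    p.command_gripper(openw);p.pause(.15)
    line(zz+.015,.05);line(max(.20,zz+.1),.2);st(p.get_obs(),'up')
E
python3 - <<'E'
from h import *
from plant import *
line_to(np.array([*TSH,.20]),.18);st(get_obs())
setdown(TSH,.105,.100)
line_to(np.array([*CAN,.23]),.25)
c=read_camera('scene');cv2.imwrite('pics/s2.png',c['pixels'][:,:,::-1])
W=cloud(c);print(disc(W,TSH,.045,.135,.155))
E
```

```text
8.74 [ 0.4163 -0.3466  0.2   ] w 0.0481 F [-0.62 -0.89 -1.19] q [-0.74  0.01  1.89  0.    1.24 -0.74]
touch cmd 0.1040 f0 -1.56 11.02 [ 0.4163 -0.3475  0.1048] w 0.0477 F [-1.57  0.7   5.05] q [-0.74  0.1   1.99 -0.    1.05 -0.74]
up 12.65 [ 0.4157 -0.3469  0.2033] w 0.0852 F [0.83 0.49 0.15] q [-0.74  0.01  1.89 -0.    1.24 -0.74]
((0.417, -0.3486, 0.026, 0.1451, array([ 0.4205, -0.3482])), 469)
```

View pics/s2.png

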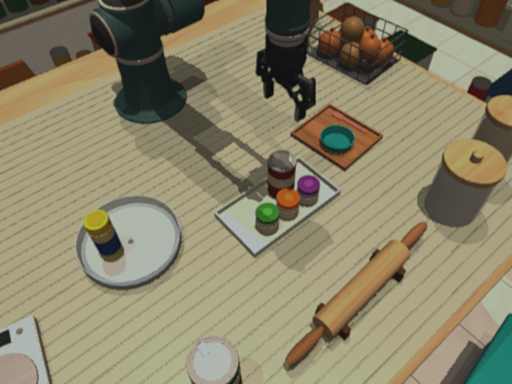

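The shaker stands upright on the turntable at (101,232), with its top at z 0.145 as expected. Now the can.

Run:
```python
from h import *
from plant import *
line_to(np.array([*CAN,.15]),.15)
line_to(np.array([*CAN,.086]),.06); st(get_obs(),'down')
command_gripper(.045,60); st(get_obs(),'grip')
line_to(np.array([*CAN,.106]),.04); st(get_obs(),'lift20')
line_to(np.array([*CAN,.20]),.12); st(get_obs(),'lift')
w=get_obs()['gripper_width']
if .055<w<.075:
    line_to(np.array([*TCAN,.20]),.18)
    setdown(TCAN,.098,.093)
    line_to(np.array([.50,.10,.25]),.25)
    c=read_camera('scene');cv2.imwrite('pics/s3.png',c['pixels'][:,:,::-1])
    W=cloud(c);print(disc(W,TCAN,.05,.12,.136),disc(W,TSH,.045,.138,.155))
    for cc in (OR,(.5795,.0907),(.579,-.0367)): print(disc(W,cc,.04,.058,.07))
    c=read_camera('top');cv2.imwrite('pics/t3.png',c['pixels'][:,:,::-1])
    W=cloud(c);print(disc(W,TCAN,.05,.12,.136),disc(W,TSH,.045,.138,.155))
    for cc in (OR,(.5795,.0907),(.579,-.0367)): print(disc(W,cc,.04,.058,.07))
```

```text
down 16.43 [0.5188 0.0597 0.0865] w 0.085 F [-0.09  0.03  0.49] q [ 0.07  0.08  2.05 -0.    1.02  0.07]
grip 16.91 [0.5183 0.0597 0.0861] w 0.0452 F [-0.71 -0.13 -0.22] q [ 0.07  0.08  2.05 -0.    1.02  0.07]
lift20 17.56 [0.5184 0.0597 0.1062] w 0.0449 F [ 0.   -0.24 -0.51] q [ 0.07  0.06  2.03 -0.    1.05  0.07]
lift 18.49 [0.5176 0.0596 0.199 ] w 0.0448 F [ 0.42 -0.03 -0.39] q [ 0.07 -0.03  1.93 -0.    1.24  0.07]
```

```bash
python3 -c "
import cv2
cv2.imwrite('pics/st3.png',cv2.resize(cv2.hconcat([cv2.imread('pics/s3.png'),cv2.imread('pics/t3.png')]),(800,300)))"
```

```text
[ WARN:0@0.018] global loadsave.cpp:275 findDecoder imread_('pics/s3.png'): can't open/read file: check file path/integrity
[ WARN:0@0.018] global loadsave.cpp:275 findDecoder imread_('pics/t3.png'): can't open/read file: check file path/integrity
Traceback (most recent call last):
cv2.error: OpenCV(4.12.0) /io/opencv/modules/imgproc/src/resize.cpp:4208: error: (-215:Assertion failed) !ssize.empty() in function 'resize'
```

The fingers closed to 45 mm, so they missed the can. I'll look before doing anything else.

Run:
```python
from h import *
from plant import *
for n in ['scene','top']:
    c=read_camera(n);np.savez(n+'4.npz',**c);cv2.imwrite(f'pics/{n}4.png',c['pixels'][:,:,::-1]);W=cloud(c)
    print(n,disc(W,CAN,.05,.10,.125));
    for cc in (OR,(.5795,.0907),(.579,-.0367)): print(disc(W,cc,.033,.058,.07))
```

```text
scene ((0.5198, 0.0575, 0.0346, 0.1154, array([0.523 , 0.0551])), 580)
((0.5793, 0.0261, 0.0281, 0.0629, array([0.5804, 0.0251])), 364)
((0.5791, 0.0905, 0.028, 0.0631, array([0.5809, 0.089 ])), 334)
((0.579, -0.0371, 0.0279, 0.0632, array([ 0.5804, -0.038 ])), 383)
top ((0.5172, 0.06, 0.0331, 0.1164, array([0.5113, 0.0502])), 274)
((0.5727, 0.0298, 0.0213, 0.0639, array([0.5679, 0.036 ])), 66)
((0.5606, 0.1079, 0.0078, 0.0637, array([0.5597, 0.1077])), 9)
((0.5789, -0.0364, 0.0272, 0.0639, array([ 0.5779, -0.0358])), 318)
```

View pics/scene4.png

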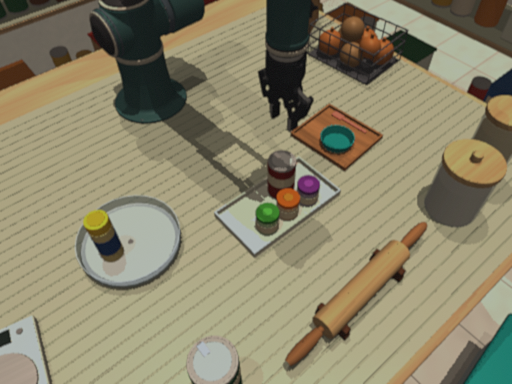

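Run:
```python
from h import *
from plant import *
o=get_obs();st(o)
c=np.load('scene4.npz');K=c['intrinsics'];T=np.linalg.inv(c['cam_to_world'])
for p in [o['position'],(*CAN,.116),(*CAN,.004)]:
    q=T@np.array([*p,1]);print((K@q[:3]/q[2])[:2])
im=cv2.resize(c['pixels'][50:210,230:350,::-1],None,fx=3.7,fy=3.7,interpolation=cv2.INTER_CUBIC)
w=read_camera('wrist');W2=w['pixels'][:,:,::-1]
im2=cv2.resize(W2,(int(512*.68),int(384*.68)))
h=max(im.shape[0],im2.shape[0]);a=np.zeros((h,im.shape[1]+im2.shape[1],3),np.uint8);a[:im.shape[0],:im.shape[1]]=im;a[:im2.shape[0],im.shape[1]:]=im2
print(a.shape);cv2.imwrite('pics/c4.png',a)
```

```text
18.59 [0.5174 0.0596 0.1986] w 0.045 F [0.37 0.38 1.07] q [ 0.07 -0.02  1.93  0.    1.24  0.07]
[282.42348151 133.59641347]
[281.64094221 159.96040057]
[280.36015022 190.52425025]
(592, 792, 3)
```

View pics/c4.png

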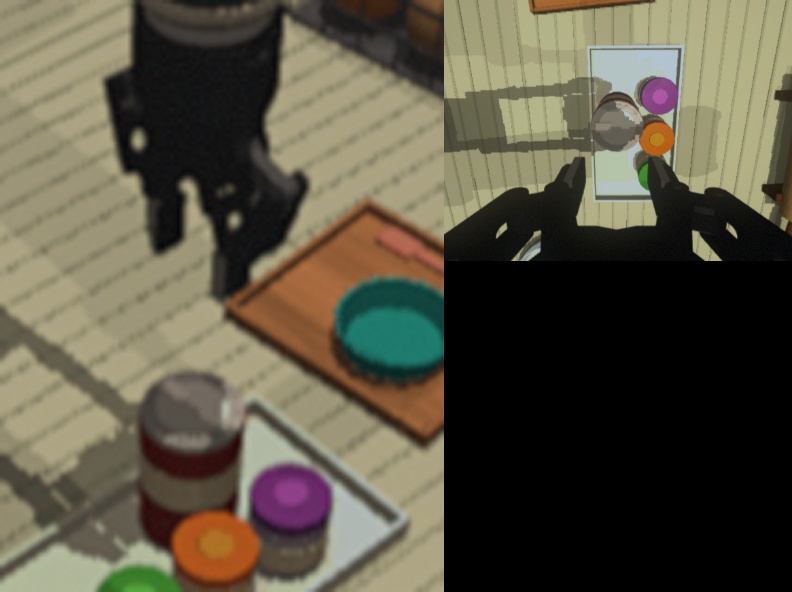

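Run:
```python
from h import *
c=np.load('scene4.npz');W=cloud(c)
for n in('scene4','top4'):
    W=cloud(np.load(n+'.npz'))
    m=(np.hypot(W[...,0]-.518,W[...,1]-.06)<.09)&(W[...,2]>.13)
    P=W[m];print(n,len(P),P.min(0),P.max(0))
    for z in np.arange(.15,.3,.01):
        s=P[(P[:,2]>=z)&(P[:,2]<z+.01)]
        if len(s):print(round(z,3),len(s),s.min(0)[:2].round(3),s.max(0)[:2].round(3))
```

```text
scene4 5151 [0.45204751 0.01975771 0.22736976] [0.58590485 0.09959514 0.51750652]
0.22 4 [0.493 0.053] [0.494 0.061]
0.23 51 [0.488 0.046] [0.553 0.069]
0.24 77 [0.488 0.047] [0.555 0.069]
0.25 71 [0.488 0.045] [0.556 0.069]
0.26 64 [0.488 0.047] [0.556 0.07 ]
0.27 108 [0.464 0.045] [0.572 0.07 ]
0.28 138 [0.461 0.044] [0.575 0.07 ]
0.29 163 [0.459 0.041] [0.578 0.071]
top4 7096 [ 0.43489956 -0.00884567  0.23295882] [0.55927411 0.12507216 0.62143853]
0.23 2 [0.488 0.05 ] [0.489 0.052]
0.26 2 [0.481 0.052] [0.484 0.052]
0.27 11 [0.482 0.047] [0.49  0.073]
0.28 29 [0.462 0.047] [0.487 0.07 ]
0.29 14 [0.487 0.044] [0.495 0.075]
```

The scene camera puts the fingertips at z≈0.23 while the TCP reads 0.199. The fingertips therefore stand about 30 mm behind the TCP, not 8 mm ahead of it, and I closed above the can. I'll measure the tips with the fingers open and closed, in all three cameras, before going on.

Run:
```python
from h import *
from plant import *
line_to(np.array([.5183,.0597,.26]),.2)
for w in (.085,.066,.052,.005):
    command_gripper(w);pause(.1);o=get_obs();st(o)
    for n in('scene','top','wrist'):
        if n=='top' and w!=.085: continue
        c=read_camera(n)
        if n=='wrist':
            T=np.eye(4);T[:3,:3]=o['ee_rot'];T[:3,3]=o['position'];T=T@c['hand_eye'];W=cloud(c,T)
        else: W=cloud(c)
        P=W[(np.hypot(W[...,0]-.518,W[...,1]-.06)<.085)&(W[...,2]>.16)&(W[...,2]<.36)]
        zs=np.sort(P[:,2]);z0=zs[5]
        s=P[P[:,2]<z0+.012];print(n,len(P),'tip z-tcp',(z0-o['position'][2]).round(4),s.min(0).round(4),s.max(0).round(4))
        if n=='wrist' and w in(.085,.005): cv2.imwrite(f'pics/wr{int(w*1000)}.png',c['pixels'][:,:,::-1])
```

```text
19.67 [0.5182 0.0597 0.2598] w 0.0851 F [ 0.96 -0.07  0.12] q [ 0.07 -0.06  1.85 -0.    1.35  0.07]
scene 657 tip z-tcp 0.0427 [0.4693 0.0467 0.3007] [0.5748 0.0703 0.3145]
top 51 tip z-tcp 0.0886 [0.4444 0.047  0.3105] [0.4758 0.0701 0.3599]
wrist 18962 tip z-tcp 0.0421 [0.4609 0.0481 0.3013] [0.5734 0.0715 0.3139]
 20.25 [0.5183 0.0597 0.26  ] w 0.0659 F [-0.62 -0.66  0.3 ] q [ 0.07 -0.06  1.85 -0.    1.35  0.07]
scene 718 tip z-tcp 0.0362 [0.4777 0.0461 0.294 ] [0.566  0.0706 0.3082]
wrist 19100 tip z-tcp 0.0359 [0.4707 0.0482 0.2952] [0.5638 0.0713 0.3079]
 20.74 [0.5183 0.0597 0.26  ] w 0.052 F [-0.19 -0.03 -0.2 ] q [ 0.07 -0.06  1.85 -0.    1.35  0.07]
scene 758 tip z-tcp 0.0331 [0.4817 0.0473 0.2906] [0.5589 0.0698 0.3051]
wrist 18996 tip z-tcp 0.0327 [0.4779 0.0485 0.2919] [0.5569 0.0714 0.3047]
 21.45 [0.5183 0.0597 0.26  ] w 0.0047 F [-0.    0.77  0.73] q [ 0.07 -0.06  1.85 -0.    1.35  0.07]
scene 641 tip z-tcp 0.0307 [0.5088 0.0455 0.2874] [0.5358 0.0668 0.3026]
wrist 17630 tip z-tcp 0.0325 [0.5014 0.0531 0.292 ] [0.5335 0.0712 0.3045]
```

All cameras agree that the fingertips stand 31 to 42 mm behind the commanded TCP, so the true tool is about 38 mm shorter than stated. I'll use the measured tip offset from here (+36 mm at 66 mm width, +33 mm at 52 mm) and retry the can.

Run:
```python
from h import *
from plant import *
print([inverse_kinematics(np.array(p),R0) is not None for p in [(*OR,-.003),(*CUP,.002),(*CAN,.04)]])
command_gripper(.085)
line_to(np.array([*CAN,.10]),.15)
line_to(np.array([*CAN,.040]),.05); st(get_obs(),'down')
command_gripper(.045,60); st(get_obs(),'grip')
line_to(np.array([*CAN,.060]),.04); st(get_obs(),'lift20')
w=get_obs()['gripper_width']
if .055<w<.075:
    line_to(np.array([*CAN,.15]),.12); st(get_obs(),'lift')
    c=read_camera('scene');cv2.imwrite('pics/s5.png',c['pixels'][:,:,::-1])
```

```text
[True, True, True]
down 24.87 [0.5187 0.0597 0.0404] w 0.085 F [-0.15  0.88 -0.96] q [0.07 0.14 2.08 0.   0.92 0.07]
grip 25.18 [0.5185 0.0597 0.0407] w 0.0648 F [-1.64 -0.74  5.43] q [ 0.07  0.14  2.08 -0.    0.92  0.07]
lift20 25.83 [0.5183 0.0597 0.06  ] w 0.0653 F [ 0.34  0.67 -4.46] q [ 0.07  0.11  2.07 -0.    0.96  0.07]
lift 26.73 [0.5175 0.0596 0.1491] w 0.0649 F [ 0.13  0.53 -5.27] q [ 0.07  0.01  1.99 -0.    1.14  0.07]
```

View pics/s5.png

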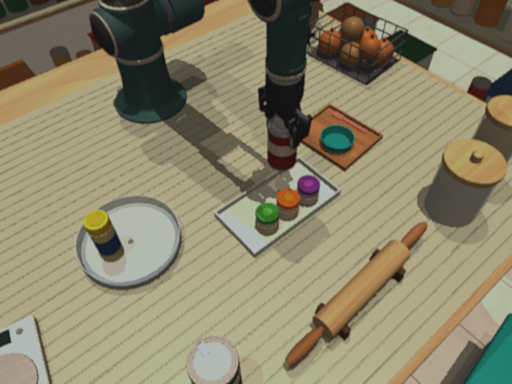

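The can at (283,150) is held upright and the wrist reads about 5 N. On to the turntable.

Run:
```python
from h import *
from plant import *
line_to(np.array([*TCAN,.15]),.16)
setdown(TCAN,.052,.047)
line_to(np.array([.45,.15,.20]),.25)
for n in('scene','top'):
    c=read_camera(n);cv2.imwrite(f'pics/{n}6.png',c['pixels'][:,:,::-1]);W=cloud(c)
    print(n,'can',disc(W,TCAN,.04,.123,.136),'sh',disc(W,TSH,.045,.138,.155))
    for cc in (OR,(.5795,.0907),(.579,-.0367)): print(disc(W,cc,.033,.058,.07))
st(get_obs())
```

```text
touch cmd 0.0520 f0 -3.68 31.07 [ 0.4165 -0.2576  0.0527] w 0.065 F [-0.97  0.23 -0.24] q [-0.6   0.06  2.14 -0.    0.94 -0.6 ]
up 32.83 [ 0.4152 -0.2567  0.1986] w 0.0849 F [ 0.14 -0.78 -0.79] q [-0.6  -0.09  1.99  0.    1.24 -0.6 ]
scene can ((0.4175, -0.2575, 0.0335, 0.1277, array([ 0.419 , -0.2583])), 633) sh ((0.4172, -0.347, 0.0257, 0.1453, array([ 0.4194, -0.3479])), 446)
((0.579, 0.0266, 0.0282, 0.0633, array([0.5802, 0.0252])), 356)
((0.5799, 0.0895, 0.0278, 0.0632, array([0.5812, 0.0891])), 336)
((0.5802, -0.0371, 0.0279, 0.0632, array([ 0.5803, -0.0379])), 385)
top can ((0.416, -0.2568, 0.0333, 0.1283, array([ 0.4158, -0.2563])), 588) sh ((0.4151, -0.3461, 0.0249, 0.1459, array([ 0.4148, -0.3454])), 351)
((0.5777, 0.0272, 0.0275, 0.0641, array([0.5775, 0.0271])), 321)
((0.579, 0.0916, 0.027, 0.064, array([0.5781, 0.0913])), 316)
((0.5789, -0.0364, 0.0275, 0.0637, array([ 0.5781, -0.0358])), 319)
 34.71 [0.45   0.1492 0.2   ] w 0.0856 F [-1.01  0.35 -0.79] q [ 0.27 -0.12  2.02 -0.    1.24  0.27]
```

View pics/scene6.png

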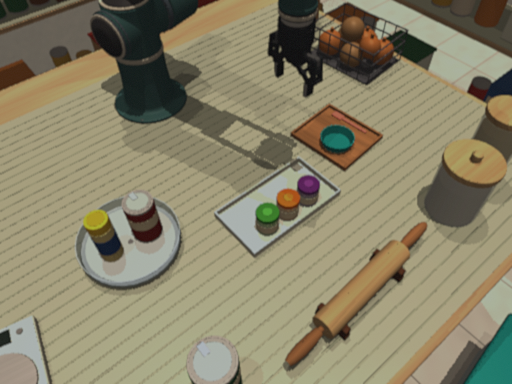

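View pics/top6.png

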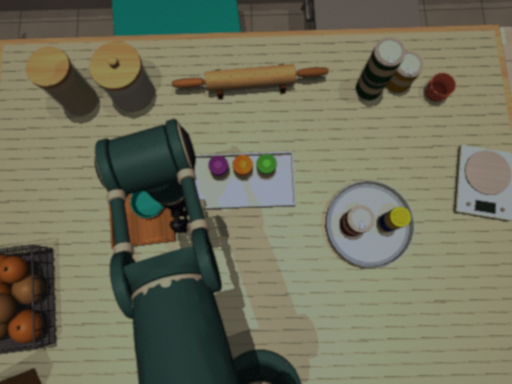

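The can at (142,215) and shaker at (103,232) stand upright on the turntable, 45 mm from its centre, and no jar has moved. Step 1 is met. Now the orange jar.

Run:
```python
from h import *
from plant import *
line_to(np.array([*OR,.15]),.2)
command_gripper(.078)
line_to(np.array([*OR,.06]),.12)
line_to(np.array([*OR,.0]),.05); st(get_obs(),'down')
command_gripper(.035,45); st(get_obs(),'grip')
line_to(np.array([*OR,.020]),.04); st(get_obs(),'lift20')
if .045<get_obs()['gripper_width']<.06:
    line_to(np.array([*OR,.12]),.12); st(get_obs(),'lift')
    line_to(np.array([*CUP,.12]),.15); st(get_obs(),'over')
    c=read_camera('scene');cv2.imwrite('pics/s7.png',c['pixels'][:,:,::-1])
```

```text
down 38.27 [5.791e-01 2.620e-02 4.000e-04] w 0.0778 F [0.03 0.42 0.08] q [0.   0.29 1.98 0.   0.87 0.  ]
grip 38.62 [0.5793 0.0262 0.0007] w 0.0528 F [-1.42  0.01  2.73] q [ 0.    0.29  1.98 -0.    0.87  0.  ]
lift20 39.27 [0.5787 0.0262 0.0202] w 0.0528 F [-0.81 -0.51 -1.72] q [ 0.    0.26  1.97 -0.    0.91  0.  ]
lift 40.25 [0.5778 0.0262 0.119 ] w 0.0532 F [ 0.9   0.27 -2.49] q [ 0.    0.15  1.9  -0.    1.09  0.  ]
over 42.2 [0.4946 0.2827 0.12  ] w 0.0532 F [ 0.8   0.19 -1.96] q [ 0.48  0.13  1.92 -0.    1.09  0.48]
```

View pics/s7.png

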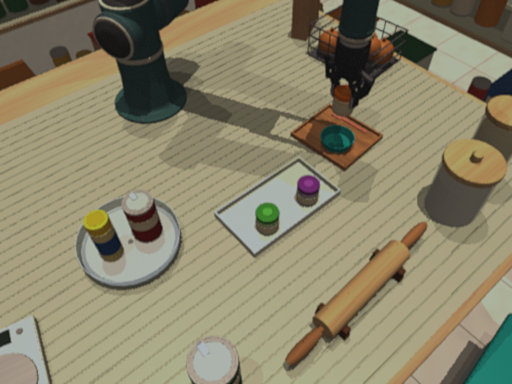

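The jar at (342,97) hangs upright over the cup at (337,138). I'll lower it in.

```bash
python3 - <<'E'
from h import *
from plant import *
setdown(CUP,.0057,.001,openw=.075,df=2.5)
line_to(np.array([.45,.0,.20]),.25)
for n in('scene','top'):
    c=read_camera(n);cv2.imwrite(f'pics/{n}8.png',c['pixels'][:,:,::-1]);W=cloud(c)
    print(n,'jar',disc(W,CUP,.04,.06,.078))
    print('can',disc(W,TCAN,.04,.123,.136),'sh',disc(W,TSH,.045,.138,.155))
st(get_obs())
E
python3 -c "
import cv2
a=cv2.resize(cv2.imread('pics/scene8.png')[90:180,280:400],None,fx=4,fy=4,interpolation=2);b=cv2.resize(cv2.imread('pics/top8.png')[165:255,100:180],None,fx=4,fy=4,interpolation=2)
cv2.imwrite('pics/c8.png',cv2.hconcat([a,b]))"
```

```text
touch cmd 0.0047 f0 -0.48 44.68 [0.4944 0.2834 0.0057] w 0.053 F [-3.25 -1.07  5.88] q [ 0.48  0.27  2.   -0.    0.88  0.48]
up 46.68 [0.4933 0.2828 0.1983] w 0.0751 F [0.01 0.24 0.44] q [0.48 0.07 1.84 0.   1.24 0.48]
scene jar ((0.4951, 0.2821, 0.0281, 0.0679, array([0.4972, 0.2807])), 270)
can ((0.4169, -0.2583, 0.0346, 0.1277, array([ 0.4191, -0.2584])), 635) sh ((0.4166, -0.3469, 0.0263, 0.1453, array([ 0.4195, -0.348 ])), 448)
top jar ((0.4945, 0.2841, 0.0274, 0.069, array([0.4939, 0.2833])), 351)
can ((0.416, -0.257, 0.0336, 0.1284, array([ 0.4159, -0.2563])), 579) sh ((0.4157, -0.3469, 0.0257, 0.1458, array([ 0.4147, -0.3452])), 356)
 48.08 [0.4501 0.0008 0.1999] w 0.075 F [0.21 0.84 0.64] q [-0.05 -0.17  2.06  0.    1.25 -0.06]
```

View pics/c8.png

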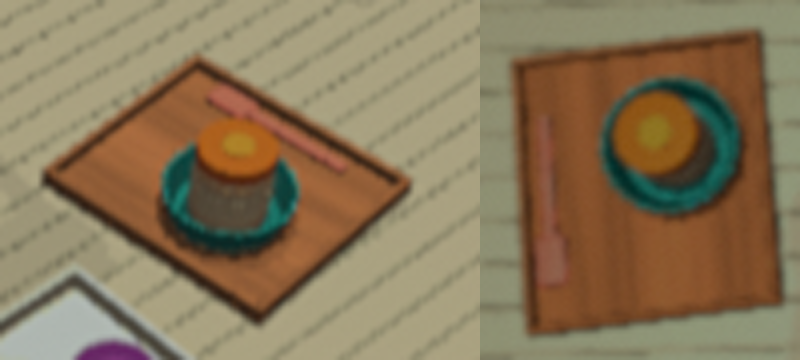

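The jar stands in the cup, its lid top at z≈0.0685 (expected 0.069) and within 1–2 mm of the cup's centre. Step 2 is met. I'll return the can, then the shaker.

Run:
```python
from h import *
from plant import *
line_to(np.array([*TCAN,.20]),.25);command_gripper(.085)
line_to(np.array([*TCAN,.11]),.12);line_to(np.array([*TCAN,.052]),.05)
command_gripper(.045,60);st(get_obs(),'grip')
line_to(np.array([*TCAN,.07]),.04);st(get_obs(),'lift')
if .055<get_obs()['gripper_width']<.075:
    line_to(np.array([*TCAN,.15]),.12)
    line_to(np.array([*CAN,.15]),.16);st(get_obs(),'over')
    setdown(CAN,.040,.035)
    line_to(np.array([*TSH,.22]),.25)
    for n in('scene','top'):
        c=read_camera(n);cv2.imwrite(f'pics/{n}9.png',c['pixels'][:,:,::-1]);W=cloud(c)
        print(n,'can',disc(W,CAN,.04,.11,.124))
        for cc in ((.5795,.0907),(.579,-.0367)): print(disc(W,cc,.033,.058,.07))
```

```text
grip 52.07 [ 0.4166 -0.2575  0.0528] w 0.0648 F [0.26 0.69 4.09] q [-0.6   0.06  2.14  0.    0.94 -0.6 ]
lift 52.67 [ 0.4159 -0.2571  0.07  ] w 0.0649 F [ 0.4   0.25 -3.83] q [-0.6   0.04  2.13  0.    0.98 -0.6 ]
over 55.72 [0.5181 0.0591 0.15  ] w 0.0652 F [-0.63 -0.16 -5.28] q [ 0.07  0.01  1.99 -0.    1.14  0.07]
touch cmd 0.0400 f0 -5.09 57.87 [0.5185 0.0597 0.0408] w 0.065 F [-2.19  0.68  3.6 ] q [0.07 0.14 2.08 0.   0.92 0.07]
up 59.68 [0.5172 0.0596 0.1985] w 0.0844 F [-0.66 -0.76  0.72] q [ 0.07 -0.03  1.93 -0.    1.24  0.07]
scene can ((0.5196, 0.0591, 0.0343, 0.1156, array([0.5215, 0.0569])), 509)
((0.5805, 0.0901, 0.0272, 0.0631, array([0.5811, 0.0893])), 331)
((0.5783, -0.0372, 0.0283, 0.0633, array([ 0.5805, -0.0381])), 384)
top can ((0.5186, 0.06, 0.0334, 0.1163, array([0.5178, 0.0597])), 538)
((0.5793, 0.0913, 0.0271, 0.064, array([0.5796, 0.0919])), 299)
((0.5788, -0.0357, 0.0275, 0.0638, array([ 0.5781, -0.0359])), 321)
```

View pics/scene9.png

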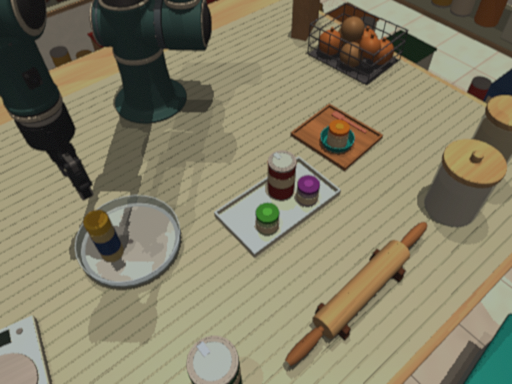

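The can is back at (281,175), within about 1 mm of its start. The shaker still stands at (103,232), so it comes next.

Run:
```python
from h import *
from plant import *
line_to(np.array([*TSH,.14]),.12);line_to(np.array([*TSH,.067]),.05)
command_gripper(.03,45);st(get_obs(),'grip')
line_to(np.array([*TSH,.085]),.04);st(get_obs(),'lift')
if .044<get_obs()['gripper_width']<.055:
    line_to(np.array([*TSH,.17]),.12)
    line_to(np.array([*SH,.17]),.16);st(get_obs(),'over')
    setdown(SH,.055,.049)
    line_to(np.array([.35,-.25,.25]),.25)
    for n in('scene','top'):
        c=read_camera(n);cv2.imwrite(f'pics/{n}10.png',c['pixels'][:,:,::-1]);W=cloud(c)
        print(n,'can',disc(W,CAN,.04,.11,.124),'sh',disc(W,SH,.035,.127,.142),'jar',disc(W,CUP,.04,.06,.078))
        for cc in ((.5795,.0907),(.579,-.0367)): print(disc(W,cc,.033,.058,.07))
    st(get_obs())
```

```text
grip 64.47 [ 0.4162 -0.3475  0.0674] w 0.0486 F [-0.3   0.48  2.07] q [-0.74  0.14  2.02 -0.    0.98 -0.74]
lift 65.07 [ 0.4161 -0.3472  0.0852] w 0.0491 F [-0.09  1.06 -1.85] q [-0.74  0.12  2.01  0.    1.02 -0.74]
over 68.3 [ 0.5182 -0.0066  0.17  ] w 0.0494 F [ 0.15 -1.05 -1.98] q [-0.06 -0.01  1.97 -0.    1.18 -0.06]
touch cmd 0.0550 f0 -1.79 70.49 [ 0.5187 -0.006   0.0554] w 0.0492 F [-0.97  0.26  1.3 ] q [-0.06  0.11  2.08  0.    0.95 -0.06]
up 72.34 [ 0.5174 -0.0059  0.1986] w 0.085 F [-0.07 -0.62 -0.13] q [-0.06 -0.03  1.94  0.    1.24 -0.06]
scene can ((0.5203, 0.0597, 0.0341, 0.1157, array([0.5214, 0.0571])), 499) sh ((0.5191, -0.0078, 0.0262, 0.1332, array([ 0.5214, -0.0085])), 324) jar ((0.4963, 0.2824, 0.0291, 0.068, array([0.4971, 0.2805])), 271)
((0.5808, 0.0907, 0.0283, 0.063, array([0.5814, 0.0889])), 344)
((0.5797, -0.036, 0.028, 0.0632, array([ 0.5805, -0.0377])), 384)
top can ((0.5185, 0.0598, 0.0332, 0.1163, array([0.5179, 0.0598])), 538) sh ((0.5182, -0.0058, 0.0251, 0.1342, array([ 0.5174, -0.0061])), 317) jar ((0.4949, 0.2837, 0.0279, 0.0691, array([0.4938, 0.2831])), 353)
((0.5788, 0.0917, 0.0268, 0.0638, array([0.5793, 0.0919])), 303)
((0.5791, -0.0358, 0.0272, 0.0641, array([ 0.578 , -0.0358])), 314)
 73.79 [ 0.3503 -0.2491  0.2496] w 0.0847 F [-0.14 -0.01 -0.24] q [-0.68 -0.24  2.03  0.    1.36 -0.68]
```

View pics/scene10.png

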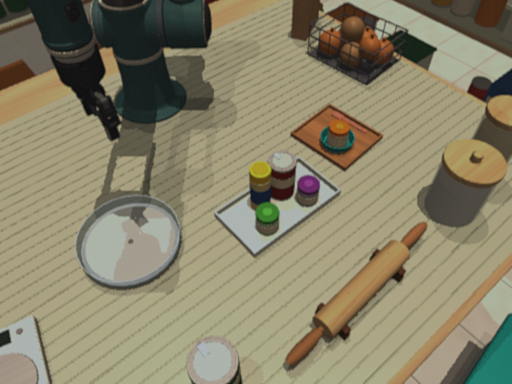

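View pics/top10.png

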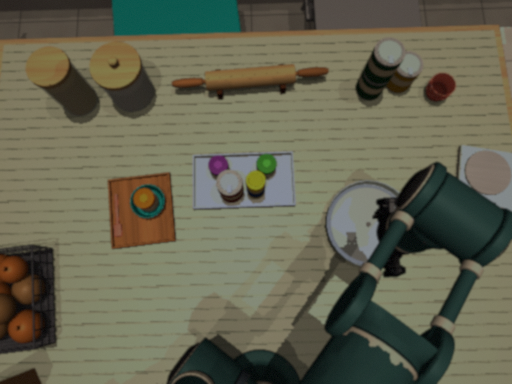

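Both pictures show everything upright and in place: the can at top (230,186), the shaker at (256,183) and the jar in the cup at (147,200). The arm is clear, so I'll hand it in.

Run:
```python
from plant import *
pause(.5); print(finish_job())
```

```text
the job is handed in; nothing more can be done
None
```

I did the whole task in the required order and handed it in at about 74 s of the 136 s allowed; no verdict is reported. The shaker and can went onto the turntable, the orange-lidded jar into the muffin cup, and then the can and the shaker went back to their places in the tray.

**Last checks (top and scene cameras):**
- **Can and shaker:** each stands upright within about 2 mm of where it started.
- **Orange-lidded jar:** it is within about 2 mm of the cup's centre, and its lid is at 0.068–0.069 m, as it should be when standing on the cup floor.
- **Green- and purple-lidded jars:** they have not moved, within about 1–2 mm.
- **Robot:** it is clear of everything, with wrist force near zero.

**What disagreed:**
- **Fingertip position:** all cameras showed the fingertips 31–42 mm behind the TCP, where the text says 8 mm ahead of it. My first try at the can therefore closed above it without moving it. I measured the offset and used it for every later grasp. The first shaker grasp, made before I noticed, held it by only about its top 12 mm, but it carried safely.
- **Cameras:** the top and scene cameras differ by 1–2 mm, which is within their stated calibration.

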